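# Uncover the soap and hold the stamp ready above it

### The arm

A 6-joint arm with a two-finger parallel gripper is mounted at the origin on the work surface; the furniture and walls round the work are solid. World frame = base frame: x ahead of the robot, y to its left, z up, the work surface at z = 0. Lengths are in m, angles in rad, forces in N, time in s.
With the tool pointing down it reaches from about 0.35 to 0.85 m from the base axis. Payload 8.1 kg.
Tool frame: the origin (TCP) lies on the mounting face of the last link; the fingertips stand 186 mm ahead of it and the grasp point (between the pads) lies 167 mm ahead of it; z points along the fingers, y is the line along which they close (so a half turn about z gives the same grasp; the last joint's range is limited). The gripper opens to 93 mm and grips with 3 to 60 N. Pads are 15 mm wide; open, the fingers measure 128 mm over their backs; the gripper's body (75 mm by 188 mm) begins 65 mm behind the grasp point.
Start: joints at [1.13, 0.13, 1.488, -0, 1.523, -0.085], TCP at [0.209, 0.562, 0.405] pointing down, gripper open.
Joint ranges: [-2.96, 2.96], [-0.89, 2.26], [0.02, 2.5], [-1.34, 4.48], [0, 2.73], [-2.66, 2.66]. Speed limits (rad/s): [2.39, 2.39, 2.79, 3.14, 3.14, 3.14].

### API

Orientations are given as a rotation vector (axis times angle).
In Python, from plant import * gives the robot as it stands. The module is installed in compiled form; this text tells all that it offers.
- The arm moves only by the tool arm_command, never from a script. Its argument "increments" is a list of rows, each a list of 6 numbers: the shift along the tool's x, y, z in units of 0.2 m (1.0 is 0.2 m), then the turn, a rotation vector about the tool's x, y, z in units of pi rad (1.0 is pi rad). A call has exactly 5 rows; each row is the pose to reach, as a shift and turn from the pose commanded when the call began, along the tool's axes at that moment, turning the shorter way round; what a row does not reach only later rows make up. A row lasts 1/8 s, in which the tool goes at most 62.5 mm and 10.7 degrees, less where a joint would pass 70% of its speed; a pose out of reach is approached as far as the arm can. A call with a number of a shift or a turn outside -1 to 1 is refused whole. A call with a gripper value outside its range is refused whole. "fingers" is the closure, from -1 (fully open) to 1 (shut), set as the call begins (left out, the last holds). The fingers move at their own pace and stop on an object; "force" is the grip in N (left out, the last holds). Time passes only in rows, so rows that repeat a pose let the fingers close, or fill a call up. It gives the time, the measured TCP pose, the force, the opening and the grip force at its end, in the units of the state.
- read_state(): the state, without advancing time (a new reading comes with each control period).
- read_camera(name): name is "scene" or "top" or "wrist"; returns a dict with "image" (420x560x3 uint8, red, green, blue), "fx", "fy", "cx", "cy" (pixels), "T" (4x4, takes a point from camera to world coordinates). Camera axes: x right, y down, z forward; pixel columns grow to the right and rows downward; lengths in m; the calibration is good to about 2 mm. A picture is of the moment at which its call begins. There is no depth.
- close_job(): hands the job in; it is judged then, once.
The state is a dict: "t": time; "q": joint angles; "dq": joint speeds; "joint_torque": joint torques, N m; "tool_pos": TCP position; "orientation": TCP orientation; "force": force on the tool from outside, world axes, zero at the start; "wrist_torque": the same for the moment, N m; "opening": finger opening in m; "gripper_force": force on a finger pad.
Only numpy, scipy, OpenCV 4.12 (cv2) and the standard library are available. Lean on these libraries where they do the work, as an engineer would, in place of code of your own. Each camera call takes 0.05 s, during which the arm holds its last target. There are 200 camera calls.

### The job

The soap has set: take the blue setting plate off it by its upright tab, hang the plate by its hole on the storage post so that it lies down on the post's wooden base, and let go. Then pick up the soap stamp by its red handle, carry it above the tops of the dye bottles to the soap without disturbing the bottles, and finish holding it in the air about one centimetre above the soap: level, centred on the soap's top, its long side along the soap's long side, never touching the soap.

Things in the scene. Friction and masses are not known exactly. Their poses are not given: they have to be found in the camera images.
- soap_top (a point): Centre of the top face of a cream-coloured soap block, 42 (its x) x 62 (its y) x 32 mm high, z up; at the start the plate lies on this face. The soap stands loosely in the low rim of a wooden tray; the tray is a fixed board 92 (x) x 112 (y) x 8 mm, the rim rises 6 mm above it.
- plate_hole (a point): The blue setting plate: loose flat plate 84 (its x) x 60 (its y) x 6 mm, 60 to 110 g, with a round through hole of 22 mm at its centre. This point is the hole's centre on the plate's underside; z up. At the start it lies on the soap.
- plate_tab (a point): Centre of the upper, free part of the plate's upright grip tab. The tab is 22 mm (along the plate's x) x 10 mm thick (along its y) and rises from the plate's top to 41 mm above its underside. This point lies 26 mm above the plate's underside and 30 mm from the hole's centre towards the plate's -x. Same axes as plate_hole. Grasp from above across the 10 mm.
- post_top (a point): Top of the fixed storage post: an upright steel pin, 12 mm in diameter with a round end, in the middle of a round wooden base of 84 mm diameter and 10 mm height. This point is 60 mm above the desk; the pin stands 50 mm above the base.
- stamp_center (a point): The soap stamp's centre, half-way up (31.5 mm above its underside). Loose, 63 mm high, 70 to 140 g: black rubber face below, dark wooden block 40 (its x) x 58 (its y) mm up to 19 mm above the underside, and above that a red bar handle 16 mm thick (x), 34 mm long (y), from 19 to 63 mm above the underside. z up. Grasp the handle from above across the 16 mm.
- stamp_face (a point): Centre of the stamp's underside (the black rubber face, 34 x 52 mm), 31.5 mm below stamp_center; same axes.
- caddy: Fixed low white tray, 150 (its x) x 42 (its y) x 16 mm, that holds the three loose dye bottles in a row along its x; origin at the centre of its underside.
- red_bottle_mid (a point): Red dye bottle with pointed cap, 26 mm in diameter and 73 mm high, standing on the caddy's floor 4 mm above the desk; point on its axis 36 mm above its base.
- blue_bottle_mid (a point): Blue dye bottle, otherwise the same.
- purple_bottle_mid (a point): Purple dye bottle, otherwise the same.
There are look-alikes about, which are no part of the job. Of the things like the part that bears plate_hole, leave any that is orange; of the rest the larger one is meant.

How it is judged:
On the way, in this order (a step that is already met when the one before it is completed fails the run):
1. the plate hangs on the post by its hole, lies on the base and is let go (horizontal distance between plate_hole and post_top below 0.008 m and z of plate_hole in the frame of post_top below -0.046 m and angle between plate_hole's own z axis and vertical below 0.1 rad and contact force between the fingers and plate below 0.1 N), for 0.2 s.
2. the stamp is carried with its face above the bottle tops as it crosses the line of the bottle row (height (world z) of stamp_face above 0.078 m and y of stamp_face in the frame of caddy between -0.05 and 0.05 m).
At the end, for the whole second after the job is handed in: Stamp held still, its face 4-18 mm above the soap, centred within 6 mm, aligned within 0.12 rad, level within 0.1 rad, touching nothing but the gripper; soap still in its tray (within 12 mm); plate released, flat on the post base, pin through its hole; bottles within 15 mm of their starts (all of step 1 and z of stamp_face in the frame of soap_top between 0.004 and 0.018 m and horizontal distance between stamp_face and soap_top below 0.006 m and angle between the x axis of stamp_face and the x axis of soap_top, either way round below 0.12 rad and angle between each of stamp_face, soap_top's own z axis and vertical below 0.1 rad and linear speed of stamp below 0.02 m/s and contact force between the fingers and stamp above 1 N and contact force between stamp and soap below 0.05 N and contact force between stamp and soap_tray below 0.05 N and contact force between stamp and plate below 0.05 N and distance of soap_top from where it was at the start of the episode below 0.012 m and distance of each of red_bottle_mid, blue_bottle_mid, purple_bottle_mid from where it was at the start of the episode below 0.015 m); the arm keeps its last pose, push and grip.
It fails at once if the stamp touches the soap (contact force between stamp and soap above 0.3 N).
It fails at once if a bottle is tipped or pushed away (angle between any of red_bottle_mid, blue_bottle_mid, purple_bottle_mid's own z axis and vertical above 0.35 rad or distance of any of red_bottle_mid, blue_bottle_mid, purple_bottle_mid from where it was at the start of the episode above 0.025 m).
It also fails if it takes over 64 s, if anything falls off the work surface, if the arm or the gripper's body presses on something with over 40 N, if the wrist force passes 120 N, or if a joint passes its speed limit or range.

## Working session

There is one attempt and no reset: what is moved stays moved. The work goes in short steps, Python scripts to look and compute and a tool call to move; the robot and the scene stay as the last step left them, time stands still between calls to the robot, and variables do not carry over. Pictures are saved under pics/ and viewed, at most 12 in all, crops included, and the job is handed in when it is done.

Besides the shell and the picture viewer there is one more tool, called after "Emit:" as name([rows], argument=value, ...), one row to a line, values as JSON. arm_command: Moves the arm, as the interface text tells. Shifts and turns lie within -1 to 1; 1 stands for 0.2 m of shift or pi rad of turn. Its arguments: {"type":"object","properties":{"increments":{"type":"array","items":{"type":"array","items":{"type":"number","minimum":-1,"maximum":1}}},"fingers":{"type":"number"},"force":{"type":"number"}},"required":["increments"]}

```bash
mkdir -p pics
python3 - <<'E'
from plant import *
import cv2,pickle
d={}
for n in("scene","top"):
    c=read_camera(n);d[n]=c
    cv2.imwrite(f"pics/{n}0.png",c["image"][...,::-1]);print(n,c["fx"],c["cx"],c["cy"],c["T"].round(3).tolist())
pickle.dump(d,open("c0.pkl","wb"))
s=read_state();print(s["t"],s["tool_pos"],s["orientation"],s["opening"])
E
```

```text
scene 484.47979030868964 285.2219133009298 212.7412061269877 [[-0.95, 0.165, -0.265, 0.751], [0.312, 0.458, -0.833, 0.764], [-0.016, -0.874, -0.486, 0.546], [0.0, 0.0, 0.0, 1.0]]
top 471.5331028249125 285.00461410311846 210.93328891898588 [[0.016, -0.973, 0.231, 0.278], [-1.0, -0.017, -0.001, -0.049], [0.005, -0.231, -0.973, 0.992], [0.0, 0.0, 0.0, 1.0]]
0.1 [0.20892132 0.5622447  0.40380687] [-5.55954227e-01 -3.09165217e+00  2.45916643e-03] 0.09264442542474766
```

View pics/scene0.png

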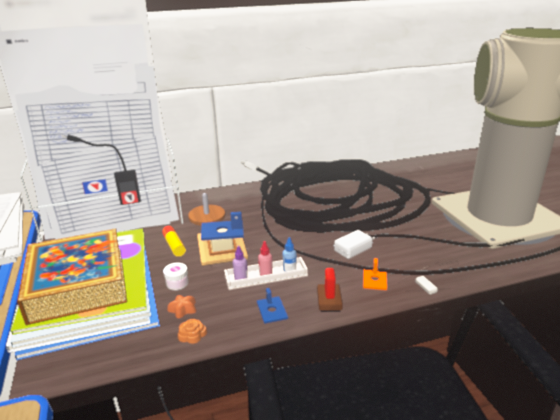

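View pics/top0.png

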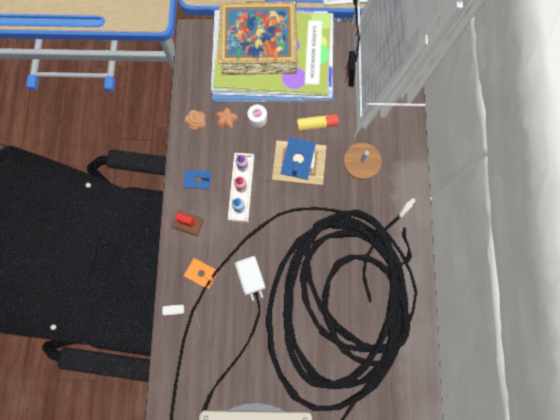

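Candidates for the plate (top view): dark blue on the soap at (298,159), small blue at (197,180), orange at (201,273). The orange one is excluded. Of the two blue ones, the one on the soap is larger, so it is the one meant. I'll confirm that in an enlarged crop and measure roughly.

```bash
cat > h.py <<'E'
import numpy as np,cv2,pickle
from scipy.spatial.transform import Rotation as R
def ray(c,uv,z):
    uv=np.atleast_2d(uv).astype(float);T=c["T"]
    d=np.c_[(uv[:,0]-c["cx"])/c["fx"],(uv[:,1]-c["cy"])/c["fy"],np.ones(len(uv))]@T[:3,:3].T
    return T[:3,3]+d*((z-T[2,3])/d[:,2])[:,None]
def proj(c,P):
    P=np.atleast_2d(P);q=(P-c["T"][:3,3])@c["T"][:3,:3]
    return np.c_[q[:,0]/q[:,2]*c["fx"]+c["cx"],q[:,1]/q[:,2]*c["fy"]+c["cy"]]
def blobs(c,lo,hi,amin=30):
    hsv=cv2.cvtColor(c["image"],cv2.COLOR_RGB2HSV)
    m=cv2.inRange(hsv,np.array(lo),np.array(hi))
    cs,_=cv2.findContours(m,cv2.RETR_EXTERNAL,cv2.CHAIN_APPROX_NONE)
    return [k for k in cs if cv2.contourArea(k)>amin],m,hsv
def goal(s,p,Rm):
    "shift/turn in command units from the present pose s to TCP p, rotation Rm"
    R0=R.from_rotvec(s["orientation"])
    return np.r_[R0.inv().apply(np.array(p)-s["tool_pos"])/.2,(R0.inv()*Rm).as_rotvec()/np.pi]
def down(yaw):
    "tool down, closing axis y at angle yaw from world x"
    y=np.array([np.cos(yaw),np.sin(yaw),0]);z=np.array([0,0,-1.]);return R.from_matrix(np.c_[np.cross(y,z),y,z])
E
python3 - <<'E'
from h import *
d=pickle.load(open("c0.pkl","rb"));c=d["top"]
im=c["image"][95:285,165:395];cv2.imwrite("pics/crop.png",cv2.resize(im[...,::-1],None,fx=3,fy=3,interpolation=cv2.INTER_CUBIC))
for u,v in[(298,159),(298,173),(197,180),(363,160),(367,154),(184,219),(187,223),(240,186),(298,162)]: print((u,v),c["image"][v,u],ray(c,[u,v],0).round(3),ray(c,[u,v],.05)[0,:2].round(3))
E
```

```text
(298, 159) [250 242 218] [[ 0.632 -0.076 -0.   ]] [ 0.614 -0.075]
(298, 173) [ 70 115 175] [[ 0.599 -0.077  0.   ]] [ 0.583 -0.075]
(197, 180) [122 108 104] [[0.579 0.145 0.   ]] [0.564 0.135]
(363, 160) [111 111 111] [[ 0.632 -0.221 -0.   ]] [ 0.614 -0.212]
(367, 154) [192 190 193] [[ 0.646 -0.23   0.   ]] [ 0.628 -0.221]
(184, 219) [227  77  70] [[0.491 0.168 0.   ]] [0.48  0.157]
(187, 223) [170  49  46] [[0.483 0.161 0.   ]] [0.472 0.15 ]
(240, 186) [207 156 160] [[0.567 0.05  0.   ]] [0.553 0.045]
(298, 162) [147 161 184] [[ 0.625 -0.076  0.   ]] [ 0.607 -0.075]
```

View pics/crop.png

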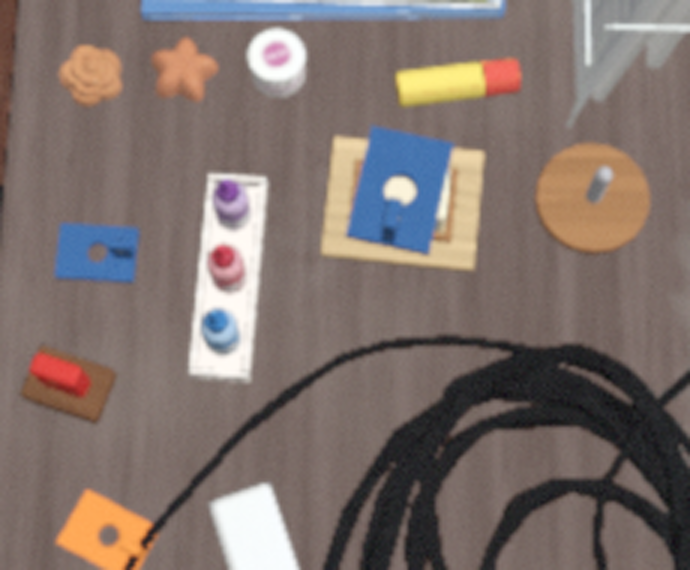

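The crop confirms it: the blue plate on the soap, with its hole at crop (400,190), is clearly larger than the small blue one at (97,253). Its tab, crop (390,225), points to world -x. The stamp's red handle is at crop (62,375), the post pin at (600,185), and the bottles at (230,200), (226,265) and (220,328).

Next I'll move the wrist camera over the plate, after locating the paper stand near the post.

Run:
```python
from plant import *
from h import *
d=pickle.load(open("c0.pkl","rb"))
print("stand base scene",ray(d["scene"],[[180,220],[45,235]],0).round(3).tolist(),"top",ray(d["top"],[[365,103],[425,103],[356,133]],0).round(3).tolist())
s=read_state()
np.set_printoptions(suppress=True,precision=4)
for p in((.55,-.12,.42),): 
  for y in(77,-103): print(y,goal(s,p,down(np.radians(y))))
print(R.from_rotvec(s["orientation"]).as_matrix().round(3))
```

```text
stand base scene [[0.689, -0.22, 0.0], [0.976, -0.254, 0.0]] top [[0.77, -0.228, 0.0], [0.772, -0.366, 0.0], [0.696, -0.206, -0.0]]
77 [-2.787  -2.6035 -0.077  -0.0005 -0.0001 -0.041 ]
-103 [-2.787  -2.6035 -0.077  -0.0001  0.0008  0.959 ]
[[-0.937  0.348 -0.001]
 [ 0.348  0.937 -0.001]
 [ 0.    -0.002 -1.   ]]
```

Emit:
arm_command([
  [-0.15,-0.14,0,0,0,0],
  [-0.36,-0.34,0,0,0,0],
  [-0.58,-0.54,0,0,0,0],
  [-0.78,-0.73,0,0,0,-0.01],
  [-0.95,-0.88,0,0,0,-0.01],
])

```text
t: 0.72
tool_pos: [0.3262, 0.3294, 0.4044]
orientation: [-0.507, -3.1, 0.001]
force: [0.2, 0.3, 0.1]
opening: 0.0933
gripper_force: 0.0
```

Emit:
arm_command([
  [-0.2,-0.19,0,0,0,0],
  [-0.4,-0.37,0,0,0,0],
  [-0.6,-0.56,0,0,0,0],
  [-0.8,-0.74,-0.02,0,0,-0.01],
  [-0.96,-0.89,-0.04,0,0,-0.02],
])

```text
t: 1.35
tool_pos: [0.4515, 0.0994, 0.4125]
orientation: [-0.409, -3.114, 0.0]
force: [-0.0, 0.8, 0.0]
opening: 0.0929
gripper_force: 0.0
```

Emit:
arm_command([
  [-0.2,-0.19,0,0,0,0],
  [-0.4,-0.38,0,0,0,-0.01],
  [-0.6,-0.56,-0.02,0,0,-0.01],
  [-0.78,-0.73,-0.03,0,0,-0.01],
  [-0.88,-0.83,-0.04,0,0,-0.01],
])

```text
t: 1.98
tool_pos: [0.5788, -0.1068, 0.4199]
orientation: [-0.363, -3.119, 0.0]
force: [-0.5, 0.9, -0.2]
opening: 0.093
gripper_force: 0.0
```

Run:
```python
from plant import *
from h import *
s=read_state();print(s["t"],s["tool_pos"].round(4),s["q"].round(2),s["opening"])
c=read_camera("wrist");pickle.dump(c,open("w1.pkl","wb"));cv2.imwrite("pics/w1.png",c["image"][...,::-1]);print(c["fx"],c["T"].round(3).tolist())
```

```text
1.975 [ 0.5788 -0.1068  0.4199] [-0.27  0.09  1.5  -0.    1.55 -1.61] 0.09296006587784561
331.24881859344094 [[0.229, 0.942, 0.246, 0.51], [0.973, -0.222, -0.057, -0.091], [0.001, 0.253, -0.968, 0.4], [0.0, 0.0, 0.0, 1.0]]
```

View pics/w1.png

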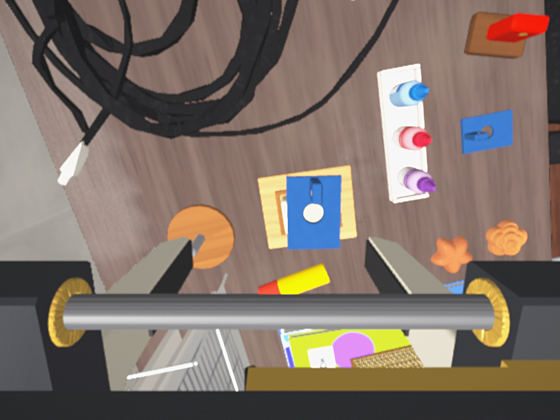

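The wrist view shows the plate at (313,212) with its tab at (315,190), the post base at (200,237) with the pin at (197,245), the stamp at (500,32) and the bottles at (410,93), (412,137) and (418,181). Now I'll measure with masks.

```bash
cat > m.py <<'E'
from h import *
np.set_printoptions(suppress=True,precision=4)
def rect(c,k,z):
    "contour cast on plane z: centre, size, yaw of long side"
    P=ray(c,k.reshape(-1,2),z)[:,:2]
    (cx,cy),(w,h),a=cv2.minAreaRect((P*1000).astype(np.float32))
    if w<h:w,h,a=h,w,a+90
    a=(a+90)%180-90
    return np.r_[cx/1000,cy/1000,w,h,a].round(4)
E
python3 - <<'E'
from m import *
W=pickle.load(open("w1.pkl","rb"));d=pickle.load(open("c0.pkl","rb"))
for n,c in(("w",W),("top",d["top"])):
    ks,m,hsv=blobs(c,(100,140,60),(125,255,255),150)
    for k in ks:
        x,y,w,h=cv2.boundingRect(k)
        print(n,"blue",(x,y,w,h),rect(c,k,.046))
        # hole
        sub=cv2.drawContours(np.zeros_like(m),[k],-1,255,-1)&~m
        for q in cv2.findContours(sub,cv2.RETR_EXTERNAL,cv2.CHAIN_APPROX_NONE)[0]:
            if cv2.contourArea(q)>15:
                M=cv2.moments(q);uv=[M["m10"]/M["m00"],M["m01"]/M["m00"]];print("   hole",np.round(uv,1),cv2.contourArea(q),ray(c,uv,.046))
    ks,m,hsv=blobs(c,(8,110,100),(20,255,255),400)
    for k in ks: 
        e=cv2.fitEllipse(k);print(n,"orange",np.round(e[0],1),np.round(e[1],1),ray(c,e[0],.010),rect(c,k,.01))
for n,c in(("w",W),("top",d["top"]),("scene",d["scene"])):
    ks,m,hsv=blobs(c,(0,170,110),(7,255,255),80)
    for k in ks: print(n,"red",cv2.boundingRect(k),rect(c,k,.063))
    # pin: grey pixels
print(W["image"][240:250:3,190:206:3].tolist())
E
```

```text
w blue (287, 176, 54, 73) [  0.6176  -0.0764  82.6975  58.1865 -11.6921]
   hole [313.  212.5] 312.5 [[ 0.6168 -0.0768  0.046 ]]
w blue (461, 110, 51, 43) [ 0.5723  0.1171 51.1963 35.5619 87.3742]
   hole [486.6 130. ] 77.5 [[0.5707 0.1175 0.046 ]]
w blue (409, 84, 20, 16) [  0.5167   0.0529  16.5817  16.4404 -54.2227]
w orange [412.4 374.6] [ 41.4 313.6] [[0.8914 0.0124 0.01  ]] [  0.8788   0.0037 445.7267  72.829   76.7153]
w orange [ 69.  312.3] [39.4 67.7] [[ 0.6882 -0.4186  0.01  ]] [  0.689   -0.4208 110.5441  49.8778 -30.4069]
w orange [451.5 253.5] [34.3 38.3] [[0.7206 0.0842 0.01  ]] [ 0.7193  0.0856 53.7905 47.1122 47.1427]
w orange [505.7 238.2] [34.3 40.2] [[0.7156 0.1522 0.01  ]] [ 0.7167  0.1511 51.8109 45.2131 40.689 ]
w orange [202.9 234.6] [57.4 67.8] [[ 0.6242 -0.2144  0.01  ]] [ 0.6253 -0.2147 83.2094 76.7136 24.9424]
w orange [554.7 194.8] [  9.  120.3] [[0.6729 0.2131 0.01  ]] [  0.6945   0.2124 119.3252  10.6599  -1.1654]
w orange [493.5  36.2] [45.2 60.7] [[0.4795 0.1534 0.01  ]] [ 0.4793  0.1571 62.9312 41.3249 72.018 ]
top blue (184, 170, 26, 18) [ 0.5677  0.
[... 1151 characters left out ...]
236.061  130.167    3.1963]
w red (259, 280, 21, 14) [ 0.6868 -0.1449 22.0958 16.4623 88.5132]
w red (486, 13, 63, 30) [ 0.4813  0.1417 55.2389 24.2389 76.7583]
top red (176, 213, 19, 14) [ 0.4768  0.1522 40.341  18.5874 72.3887]
scene red (324, 268, 12, 31) [ 0.4929  0.1824 80.1846 17.6935 67.8339]
[[[102, 69, 47], [190, 147, 124], [123, 121, 123], [123, 120, 121], [126, 124, 127], [216, 145, 95]], [[39, 40, 42], [130, 126, 128], [124, 121, 121], [125, 122, 124], [168, 135, 122], [231, 158, 88]], [[39, 39, 39], [123, 120, 121], [125, 122, 123], [132, 127, 128], [230, 156, 89], [229, 157, 86]], [[38, 39, 39], [154, 149, 150], [125, 123, 125], [197, 144, 113], [228, 156, 85], [226, 153, 85]]]
```

Run:
```python
from m import *
from plant import *
s=read_state()
h=np.array([.6172,-.0763]);y=np.radians(-11.7);t=h-.03*np.array([np.cos(y),np.sin(y)]);print(t)
for z in(.30,.236): print(goal(s,np.r_[t,z],down(y+np.pi/2)))
```

```text
[ 0.5878 -0.0702]
[ 0.0036  0.198   0.5999 -0.0005 -0.     -0.0091]
[ 0.0036  0.1985  0.9199 -0.0005 -0.     -0.0091]
```

Emit:
arm_command([
  [0,0.06,0.12,0,0,-0.003],
  [0,0.12,0.3,0,0,-0.006],
  [0.002,0.17,0.45,0,0,-0.009],
  [0.004,0.198,0.55,0,0,-0.009],
  [0.004,0.198,0.6,0,0,-0.009],
], fingers=0.1)

```text
t: 2.65
tool_pos: [0.586, -0.0654, 0.2994]
orientation: [-0.316, -3.124, -0.0]
force: [-1.2, -0.3, 1.0]
opening: 0.0476
gripper_force: 0.0
```

Run:
```python
from m import *
from plant import *
s=read_state();print(s["opening"])
c=read_camera("wrist")
h=np.array([.6172,-.0763]);y=np.radians(-11.7);t=h-.03*np.array([np.cos(y),np.sin(y)])
for z in(.236,): print(goal(s,np.r_[t,z],down(y+np.pi/2)))
cv2.imwrite("pics/w2.png",c["image"][...,::-1]);pickle.dump(c,open("w2.pkl","wb"))
print("tab top proj",proj(c,np.r_[t,.081]),"hole",proj(c,np.r_[h,.046]))
```

```text
0.04759858435012108
[-0.0142 -0.022   0.3169 -0.     -0.0006  0.0009]
tab top proj [[272.2631 238.3814]] hole [[273.1083 259.4939]]
```

View pics/w2.png

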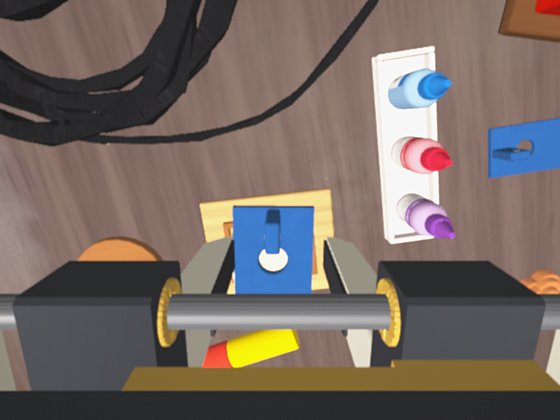

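The picture shows the hole at (273,259) and the tab at (273,232), matching the projected estimate. I'll settle with a small correction, then descend.

Emit:
arm_command([
  [-0.01,-0.02,0.08,0,0,0],
  [-0.01,-0.02,0.15,0,0,0],
  [-0.01,-0.02,0.15,0,0,0],
  [-0.01,-0.02,0.15,0,0,0],
  [-0.01,-0.02,0.15,0,0,0],
])

```text
t: 3.32
tool_pos: [0.5878, -0.0701, 0.2715]
orientation: [0.316, 3.124, -0.0]
force: [0.1, -0.5, 0.1]
opening: 0.042
gripper_force: 0.0
```

Run:
```python
from m import *
from plant import *
s=read_state();print(s["tool_pos"])
h=np.array([.6172,-.0763]);y=np.radians(-11.7);t=h-.03*np.array([np.cos(y),np.sin(y)])
for z in(.236,): print(goal(s,np.r_[t,z],down(y+np.pi/2)))
```

```text
[ 0.5878 -0.0701  0.2715]
[ 0.0002 -0.0004  0.1775  0.      0.0004  0.0007]
```

Emit:
arm_command([
  [0,0,0.06,0,0,0],
  [0,0,0.12,0,0,0],
  [0,0,0.16,0,0,0],
  [0,0,0.175,0,0,0],
  [0,0,0.175,0,0,0],
])

```text
t: 3.95
tool_pos: [0.5875, -0.0701, 0.2354]
orientation: [-0.316, -3.125, -0.0]
force: [-0.4, 0.1, 0.4]
opening: 0.0415
gripper_force: 0.0
```

Emit:
arm_command([
  [0,0,0,0,0,0],
  [0,0,0,0,0,0],
  [0,0,0,0,0,0],
  [0,0,0,0,0,0],
  [0,0,0,0,0,0],
], fingers=1, force=35)

```text
t: 4.58
tool_pos: [0.5876, -0.0701, 0.236]
orientation: [0.316, 3.125, -0.0]
force: [-0.3, 0.5, 2.0]
opening: 0.0097
gripper_force: 35.0
```

Gripped. Lifting 0.1 m.

Emit:
arm_command([
  [0,0,-0.04,0,0,0],
  [0,0,-0.14,0,0,0],
  [0,0,-0.28,0,0,0],
  [0,0,-0.42,0,0,0],
  [0,0,-0.5,0,0,0],
])

```text
t: 5.2
tool_pos: [0.5881, -0.0702, 0.3392]
orientation: [0.316, 3.122, -0.001]
force: [0.3, 0.9, -0.4]
opening: 0.0099
gripper_force: 35.0
```

Emit:
arm_command([
  [0,0,0,0,0,0],
  [0,0,0,0,0,0],
  [0,0,0,0,0,0],
  [0,0,0,0,0,0],
  [0,0,0,0,0,0],
])

```text
t: 5.82
tool_pos: [0.5874, -0.0701, 0.3352]
orientation: [-0.316, -3.125, -0.0]
force: [-0.8, -0.6, -0.9]
opening: 0.0098
gripper_force: 35.0
```

Run:
```python
from m import *
from plant import *
s=read_state();print(s["tool_pos"],s["opening"],s["gripper_force"])
d={n:read_camera(n) for n in("wrist","top","scene")};pickle.dump(d,open("c3.pkl","wb"))
a=d["wrist"]["image"];b=d["top"]["image"]
b=cv2.resize(b[80:260,160:400],None,fx=1.5,fy=1.5);e=cv2.resize(d["scene"]["image"][130:340,140:340],None,fx=1.5,fy=1.5)
k=np.zeros((600,800,3),np.uint8);k[:420,:560]=a;k[:e.shape[0],560:][:, :240]=e[:, :240];k[420:,:360]=b[:180]
cv2.imwrite("pics/c3.png",k[...,::-1])
z=s["tool_pos"][2]-.167-.030 # plate underside if upright, unslipped
print("underside",z)
for n in("wrist","top"):
    c=d[n];ks,m,hsv=blobs(c,(100,140,60),(125,255,255),150)
    for k in ks:
        sub=cv2.drawContours(np.zeros_like(m),[k],-1,255,-1)&~m
        for q in cv2.findContours(sub,cv2.RETR_EXTERNAL,cv2.CHAIN_APPROX_NONE)[0]:
            if cv2.contourArea(q)>30:
                uv=cv2.fitEllipse(q)[0];print(n,"hole",np.round(uv,1),cv2.contourArea(q),ray(c,uv,z+.006),rect(c,k,z+.006))
    # pin (grey) near post
    u=proj(c,[.626,-.2158,.035])[0];print(n,"pin about",u)
    m=cv2.inRange(hsv,np.array((0,0,90)),np.array((179,40,255)));k0=np.zeros_like(m);cv2.circle(k0,tuple(int(v) for v in u),25 if n=="wrist" else 14,255,-1);
    for q in cv2.findContours(m&k0,cv2.RETR_EXTERNAL,cv2.CHAIN_APPROX_NONE)[0]:
        if cv2.contourArea(q)>8: print("  pin blob",cv2.minAreaRect(q))
    for k in blobs(c,(8,110,100),(20,255,255),300)[0]:
        if cv2.pointPolygonTest(cv2.convexHull(k),(float(u[0]),float(u[1])),True)>-15: e=cv2.fitEllipse(k);print("  base",e,ray(c,e[0],.01))
```

```text
[ 0.5874 -0.0701  0.3352] 0.009846898063867517 34.99962866306305
underside 0.13821848573166579
wrist hole [455.7 335.1] 50.0 [[0.661  0.0219 0.1442]] [ 0.661   0.0281 25.3862  5.7698 89.0266]
wrist hole [500.7 140.8] 119.5 [[0.5513 0.0519 0.1442]] [ 0.5519  0.0524 32.0326 21.9989 87.4399]
wrist pin about [132.4324 272.7307]
  pin blob ((127.75, 274.2500305175781), (7.071066379547119, 40.305084228515625), 45.0)
  base ((136.7560272216797, 249.97291564941406), (53.93051528930664, 87.75350952148438), 73.90693664550781) [[ 0.613  -0.2183  0.01  ]]
top pin about [363.5251 157.1624]
  pin blob ((364.5845947265625, 155.4769287109375), (4.465250492095947, 11.163125991821289), 29.744882583618164)
  base ((363.5773010253906, 161.269287109375), (32.47682571411133, 36.45037078857422), 24.722604751586914) [[ 0.6256 -0.2201  0.01  ]]
```

View pics/c3.png

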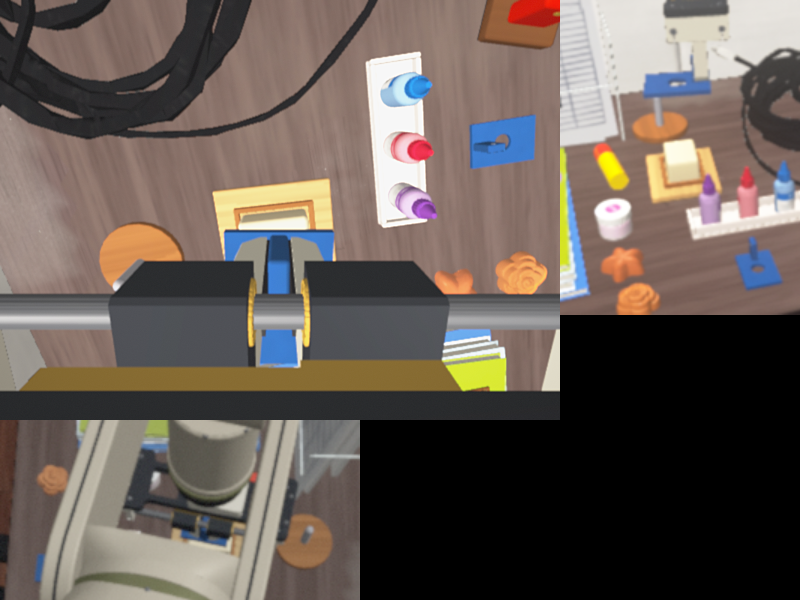

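The scene view shows the plate held level at (680,82). The wrist view shows the soap now bare in the tray at (275,215) and the post base at (140,255). Next I'll locate the pin from three views.

Run:
```python
from m import *
from scipy.optimize import least_squares
d0=pickle.load(open("c0.pkl","rb"));d3=pickle.load(open("c3.pkl","rb"))
V=[("top0",d0["top"],14),("w1",pickle.load(open("w1.pkl","rb")),30),("scene0",d0["scene"],18),("top3",d3["top"],14)]
obs=[]
for n,c,r in V:
    u=proj(c,[.626,-.2158,.035])[0]
    hsv=cv2.cvtColor(c["image"],cv2.COLOR_RGB2HSV)
    m=cv2.inRange(hsv,np.array((0,0,80)),np.array((179,45,255)));k0=np.zeros_like(m);cv2.circle(k0,tuple(int(v) for v in u),r,255,-1)
    for q in cv2.findContours(m&k0,cv2.RETR_EXTERNAL,cv2.CHAIN_APPROX_NONE)[0]:
        if cv2.contourArea(q)>8: print(n,u,cv2.minAreaRect(q)); obs.append((n,c,np.array(cv2.minAreaRect(q)[0]),ray(c,cv2.minAreaRect(q)[0],.035)[0])); print(obs[-1][3])
s0=d0["scene"]
for k in blobs(s0,(5,110,80),(20,255,255),200)[0]:
    x=cv2.fitEllipse(k); p=ray(s0,x[0],.01)[0]
    if np.hypot(*(p[:2]-[.626,-.216]))<.03: print("scene base",p,rect(s0,k,.01))
```

```text
top0 [363.5251 157.1624] ((364.4000244140625, 155.70001220703125), (4.919349670410156, 11.627553939819336), 26.56505012512207)
[ 0.6294 -0.2178  0.035 ]
w1 [197.5541 243.4222] ((174.8000030517578, 245.60000610351562), (15.600000381469727, 26.80000114440918), 36.869895935058594)
[ 0.6225 -0.2426  0.035 ]
w1 [197.5541 243.4222] ((195.0735321044922, 244.5441131591797), (9.603919982910156, 22.809310913085938), 30.963756561279297)
[ 0.6267 -0.219   0.035 ]
scene0 [206.5679 202.7749] ((204.5, 202.5), (21.0, 7.0), 90.0)
[ 0.6302 -0.2187  0.035 ]
scene0 [206.5679 202.7749] ((203.60801696777344, 187.34400939941406), (5.724334239959717, 24.1495361328125), 79.69515228271484)
[ 0.6186 -0.2976  0.035 ]
top3 [363.5251 157.1624] ((364.4000244140625, 155.70001220703125), (4.919349670410156, 11.627553939819336), 26.56505012512207)
[ 0.6294 -0.2178  0.035 ]
scene base [ 0.6315 -0.2095  0.01  ] [ 0.6304 -0.2094 85.7143 82.0415 81.2835]
```

Run:
```python
from m import *
from plant import *
s=read_state();y=np.radians(-11.7);p=np.array([.628,-.2177])-.03*np.array([np.cos(y),np.sin(y)])
for z in(.335,.275,.204): print(goal(s,np.r_[p,z],down(y+np.pi/2)))
```

```text
[-0.1962 -0.6822  0.0031 -0.     -0.0001  0.0008]
[-0.1962 -0.6822  0.3031 -0.     -0.0001  0.0008]
[-0.1963 -0.6822  0.6581 -0.     -0.0001  0.0008]
```

Emit:
arm_command([
  [-0.03,-0.1,0,0,0,0],
  [-0.08,-0.27,0,0,0,0],
  [-0.13,-0.46,0,0,0,0],
  [-0.175,-0.62,0,0,0,0],
  [-0.196,-0.682,0,0,0,0],
])

```text
t: 6.6
tool_pos: [0.5983, -0.2144, 0.3357]
orientation: [0.32, 3.125, -0.001]
force: [0.0, -0.4, -0.1]
opening: 0.0099
gripper_force: 35.0
```

Emit:
arm_command([
  [0,0,0.06,0,0,0],
  [0,0,0.13,0,0,0],
  [0,0,0.17,0,0,0],
  [0,0,0.18,0,0,0],
  [0,0,0.18,0,0,0],
])

```text
t: 7.22
tool_pos: [0.5987, -0.2111, 0.2997]
orientation: [-0.315, -3.126, -0.0]
force: [0.0, 0.3, -0.8]
opening: 0.0101
gripper_force: 35.0
```

Run:
```python
from m import *
from plant import *
s=read_state();print(s["tool_pos"],s["force"],s["opening"],s["gripper_force"])
y=np.radians(-11.7);p=np.array([.628,-.2177])-.03*np.array([np.cos(y),np.sin(y)])
print(goal(s,np.r_[p,.204],down(y+np.pi/2)))
c=read_camera("scene");pickle.dump(c,open("s4.pkl","wb"))
e=c["image"][130:260,150:280];cv2.imwrite("pics/s4.png",cv2.resize(e[...,::-1],None,fx=4.5,fy=4.5,interpolation=cv2.INTER_CUBIC))
z=s["tool_pos"][2]-.197
ks,m,hsv=blobs(c,(100,120,50),(125,255,255),100)
for k in ks:
    sub=cv2.drawContours(np.zeros_like(m),[k],-1,255,-1)&~m
    for q in cv2.findContours(sub,cv2.RETR_EXTERNAL,cv2.CHAIN_APPROX_NONE)[0]:
        if cv2.contourArea(q)>5: uv=np.array(cv2.minAreaRect(q)[0]);print("hole",uv.round(1),cv2.contourArea(q),ray(c,uv,z+.006))
print("predicted hole px",proj(c,[.628,-.2177,z+.006]),"pin top",proj(c,[.628,-.2177,.06]),z)
```

```text
[ 0.5987 -0.2111  0.2997] [ 0.0184  0.342  -0.7743] 0.010070919359741425 34.9996554851532
[-0.0002 -0.0027  0.4786  0.     -0.      0.001 ]
hole [271.5 309. ] 26.0 [[0.6151 0.2663 0.1087]]
hole [202. 174.] 28.0 [[ 0.6297 -0.2119  0.1087]]
predicted hole px [[202.315  172.8485]] pin top [[204.4731 192.6949]] 0.10272030761081202
```

View pics/s4.png

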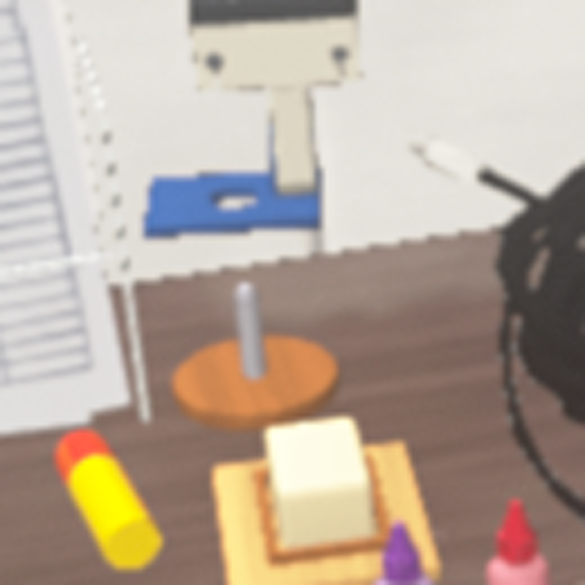

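The crop shows the hole (237,200) in line with the pin top (245,290), and the body clear of the stand. Descending.

Emit:
arm_command([
  [0,-0.002,0.06,0,0,0],
  [0,-0.003,0.13,0,0,0],
  [0,-0.003,0.19,0,0,0],
  [0,-0.003,0.24,0,0,0],
  [0,-0.003,0.28,0,0,0],
])

```text
t: 7.9
tool_pos: [0.5983, -0.2121, 0.2427]
orientation: [-0.316, -3.125, -0.0]
force: [0.4, -0.7, -1.0]
opening: 0.0098
gripper_force: 35.0
```

Emit:
arm_command([
  [0,0,0.05,0,0,0],
  [0,0,0.1,0,0,0],
  [0,0,0.14,0,0,0],
  [0,0,0.165,0,0,0],
  [0,0,0.175,0,0,0],
])

```text
t: 8.52
tool_pos: [0.5984, -0.2121, 0.2084]
orientation: [-0.316, -3.125, -0.0]
force: [0.6, -0.5, -0.3]
opening: 0.0102
gripper_force: 35.0
```

Emit:
arm_command([
  [0,0,0,0,0,0],
  [0,0,0,0,0,0],
  [0,0,0,0,0,0],
  [0,0,0,0,0,0],
  [0,0,0,0,0,0],
])

```text
t: 9.15
tool_pos: [0.5985, -0.2121, 0.2088]
orientation: [0.317, 3.126, -0.0]
force: [0.7, 0.3, -1.0]
opening: 0.0099
gripper_force: 35.0
```

About 2 mm to go, so I'll lower that far, then open.

Emit:
arm_command([
  [0,0,0.005,0,0,0],
  [0,0,0.01,0,0,0],
  [0,0,0.013,0,0,0],
  [0,0,0.013,0,0,0],
  [0,0,0.013,0,0,0],
])

```text
t: 9.78
tool_pos: [0.5985, -0.2122, 0.2061]
orientation: [-0.317, -3.126, 0.0]
force: [-0.4, -0.4, -1.1]
opening: 0.0095
gripper_force: 35.0
```

Emit:
arm_command([
  [0,0,0,0,0,0],
  [0,0,0,0,0,0],
  [0,0,0,0,0,0],
  [0,0,0,0,0,0],
  [0,0,0,0,0,0],
], fingers=0.1)

```text
t: 10.4
tool_pos: [0.5985, -0.2122, 0.2061]
orientation: [-0.317, -3.126, -0.0]
force: [0.2, -0.0, 0.1]
opening: 0.0417
gripper_force: 0.0
```

Emit:
arm_command([
  [0,0,-0.05,0,0,0],
  [0,0,-0.17,0,0,0],
  [0,0,-0.36,0,0,0],
  [0,0,-0.6,0,0,0],
  [0,0,-0.85,0,0,0],
])

```text
t: 11.02
tool_pos: [0.5982, -0.212, 0.3782]
orientation: [0.317, 3.125, -0.0]
force: [0.2, -0.3, -0.3]
opening: 0.042
gripper_force: 0.0
```

Run:
```python
from m import *
from plant import *
s=read_state();print(s["tool_pos"],s["q"])
d={n:read_camera(n) for n in("wrist","top","scene")};pickle.dump(d,open("c5.pkl","wb"))
k=np.zeros((600,800,3),np.uint8);k[:420,:560]=d["wrist"]["image"]
k[:400,560:]=cv2.resize(d["scene"]["image"][160:260,170:230],None,fx=4,fy=4);k[420:,:400]=cv2.resize(d["top"]["image"][120:210,250:450],None,fx=2,fy=2)
cv2.imwrite("pics/c5.png",k[...,::-1])
print(goal(s,[.45,.06,.40],down(np.radians(-20))))
```

```text
[ 0.5982 -0.212   0.3782] [-0.4214  0.2358  1.4183  0.      1.4873 -1.7903]
[ 0.9986  1.184  -0.1092  0.      0.      0.5469]
```

View pics/c5.png

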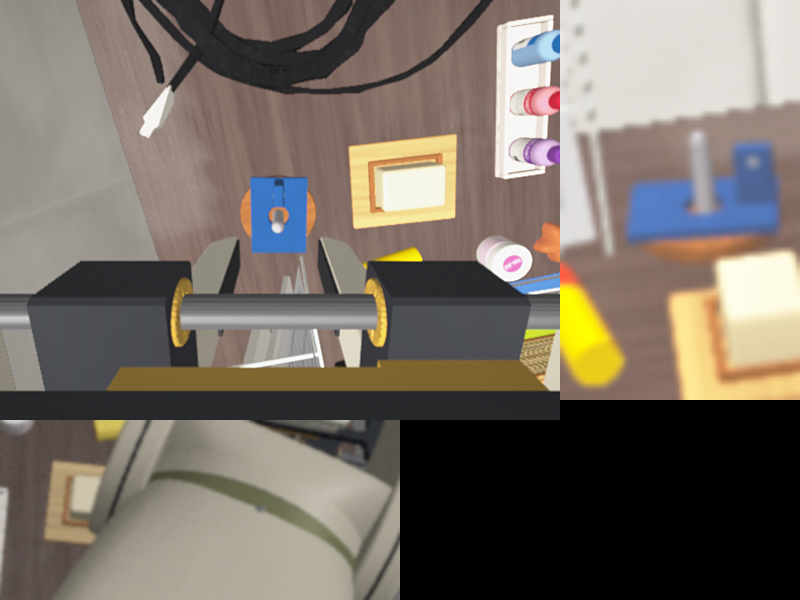

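The plate lies flat on the base with the pin through its hole: wrist (278,222), scene crop (705,195). The bare soap top is at wrist (410,186). Next is moving to a view over the stamp.

Emit:
arm_command([
  [0.08,0.1,0,0,0,0.05],
  [0.2,0.24,0,0,0,0.1],
  [0.35,0.4,-0.02,0,0,0.15],
  [0.5,0.57,-0.05,0,0,0.2],
  [0.65,0.74,-0.08,0,0,0.25],
])

```text
t: 11.8
tool_pos: [0.4995, -0.04, 0.391]
orientation: [-1.495, -2.761, 0.001]
force: [0.0, 0.5, -0.2]
opening: 0.042
gripper_force: 0.0
```

Emit:
arm_command([
  [0,0,0,0,0,0.05],
  [0,0,0,0,0,0.1],
  [0,0,0,0,0,0.15],
  [0,0,0,0,0,0.2],
  [0,0,0,0,0,0.25],
])

```text
t: 12.42
tool_pos: [0.5004, -0.041, 0.3909]
orientation: [-2.438, -1.979, 0.002]
force: [0.2, 0.8, -0.3]
opening: 0.042
gripper_force: 0.0
```

Run:
```python
from m import *
from plant import *
s=read_state();print(s["tool_pos"],s["q"])
print(goal(s,[.45,.08,.40],down(np.radians(-18))))
```

```text
[ 0.5004 -0.041   0.3909] [-0.1839 -0.1293  1.7733  0.      1.4997  0.0231]
[ 0.5403 -0.3709 -0.0449 -0.0007  0.      0.0341]
```

Emit:
arm_command([
  [0.1,-0.07,0,0,0,0.015],
  [0.24,-0.17,-0.02,0,0,0.034],
  [0.4,-0.28,-0.04,0,0,0.034],
  [0.5,-0.35,-0.04,0,0,0.034],
  [0.54,-0.37,-0.04,0,0,0.034],
])

```text
t: 13.05
tool_pos: [0.4492, 0.0805, 0.3992]
orientation: [-2.534, -1.855, 0.002]
force: [-0.2, -0.5, -0.1]
opening: 0.042
gripper_force: 0.0
```

Emit:
arm_command([
  [0,0,0,0,0,0],
  [0,0,0,0,0,0],
  [0,0,0,0,0,0],
  [0,0,0,0,0,0],
  [0,0,0,0,0,0],
])

```text
t: 13.68
tool_pos: [0.45, 0.0793, 0.4001]
orientation: [-2.537, -1.853, 0.0]
force: [-0.2, -0.1, 0.1]
opening: 0.0419
gripper_force: 0.0
```

Run:
```python
from m import *
from plant import *
s=read_state();print(s["tool_pos"],s["q"])
d={n:read_camera(n) for n in("wrist","top","scene")};pickle.dump(d,open("c6.pkl","wb"))
cv2.imwrite("pics/w6.png",d["wrist"]["image"][...,::-1])
W5=pickle.load(open("c5.pkl","rb"))["wrist"];d3=pickle.load(open("c3.pkl","rb"));d0=pickle.load(open("c0.pkl","rb"))
for n,c in(("w6",d["wrist"]),("w5",W5),("top6",d["top"]),("top5",pickle.load(open("c5.pkl","rb"))["top"]),("sc3",d3["scene"]),("sc6",d["scene"])):
    ks,m,hsv=blobs(c,(18,12,200),(40,75,255),80)
    for k in ks:
        r=rect(c,k,.04)
        if abs(r[0]-.615)<.05 and abs(r[1]+.075)<.05: print(n,"soap",cv2.boundingRect(k),r)
for n,c in(("w6",d["wrist"]),("w1",pickle.load(open("w1.pkl","rb"))),("top0",d0["top"]),("top6",d["top"])):
    for k in blobs(c,(0,170,110),(7,255,255),80)[0]: print(n,"red",cv2.boundingRect(k),rect(c,k,.063))
    for k in blobs(c,(0,80,40),(20,255,255),250)[0]:
        r=rect(c,k,.019)
        if abs(r[0]-.479)<.05 and abs(r[1]-.155)<.05: print(n,"block",cv2.boundingRect(k),r)
    for nm,lo,hi in(("red",(165,60,60),(179,255,255)),("pur",(130,40,60),(160,255,255)),("blu",(95,80,90),(115,255,255))):
        for k in blobs(c,lo,hi,60)[0]:
            p=ray(c,k.reshape(-1,2).mean(0),.045)[0]
            if abs(p[1]-.05)<.04 and .48<p[0]<.65: print(n,nm,p)
```

```text
[0.45   0.0793 0.4001] [ 0.0621 -0.2646  1.8739 -0.      1.5323  0.3713]
w6 soap (446, 245, 40, 21) [  0.6257  -0.0548  46.1863  22.1625 -26.0468]
w5 soap (375, 165, 71, 47) [ 0.6198 -0.0853 68.4817 43.2396 82.7023]
top6 soap (286, 147, 29, 21) [ 0.6225 -0.0798 59.5218 39.5824 84.3597]
top5 soap (287, 149, 12, 15) [ 0.624  -0.063  33.9279 21.506  -5.8674]
sc3 soap (209, 223, 23, 28) [ 0.6256 -0.0566 99.8955 41.4361 84.573 ]
sc6 soap (209, 223, 23, 28) [ 0.6256 -0.0566 99.8955 41.4361 84.573 ]
w6 red (276, 86, 18, 39) [ 0.4795  0.155  33.3533 15.7446 72.3225]
w6 block (265, 78, 39, 58) [ 0.4795  0.1547 57.1186 39.9188 72.3201]
w6 red [0.5596 0.0476 0.045 ]
w6 pur [0.6071 0.0471 0.045 ]
w6 blu [0.518  0.0446 0.045 ]
w1 red (259, 280, 21, 14) [ 0.6868 -0.1449 22.0958 16.4623 88.5132]
w1 red (486, 13, 63, 30) [ 0.4813  0.1417 55.2389 24.2389 76.7583]
w1 block (464, 12, 86, 47) [ 0.4816  0.1607 81.2742 43.9991 72.4049]
w1 red [0.5605 0.0415 0.045 ]
w1 pur [0.6073 0.042  0.045 ]
w1 blu [0.5167 0.0531 0.045 ]
top0 red (176, 213, 19, 14) [ 0.4768  0.1522 40.341  18.5874 72.3887]
top0 block (172, 210, 32, 26) [ 0.4801  0.1567 61.0062 40.2102 72.3646]
top0 red [0.5595 0.0461 0.045 ]
top6 red [0.5598 0.0464 0.045 ]
```

View pics/w6.png

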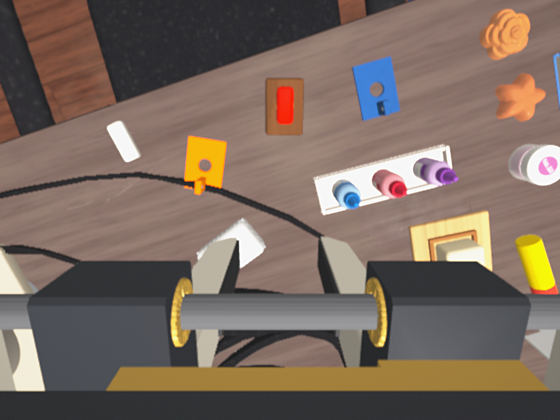

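The wrist view shows the stamp at (284,105), cleanly from above, and the bottles at (347,195), (391,185) and (438,173). The stamp is fixed at (0.4795, 0.155) with its long axis at 72.3°. Now I'll approach and grasp it, and refine the soap's top face.

Run:
```python
from m import *
from plant import *
s=read_state()
for z in (.29,.215): print(goal(s,[.4795,.155,z],down(np.radians(-17.7))))
c5=pickle.load(open("c5.pkl","rb"));d6=pickle.load(open("c6.pkl","rb"))
for n,c in(("w5",c5["wrist"]),("top6",d6["top"])):
    ks,m,hsv=blobs(c,(15,8,170),(40,90,255),80)
    for k in ks:
        r=rect(c,k,.04)
        if abs(r[0]-.615)<.05 and abs(r[1]+.075)<.05:
            mm=cv2.drawContours(np.zeros_like(m),[k],-1,255,-1);px=c["image"][mm>0].astype(np.float32)
            _,lab,cen=cv2.kmeans(px,3,None,(3,50,.1),5,cv2.KMEANS_PP_CENTERS);print(n,r,cen.round().tolist(),np.bincount(lab.ravel()))
            b=cen.sum(1).argmax();t=np.zeros_like(m);t[mm>0]=(lab.ravel()==b)*255
            for q in cv2.findContours(t,cv2.RETR_EXTERNAL,cv2.CHAIN_APPROX_NONE)[0]:
                if cv2.contourArea(q)>60: print("   top face",rect(c,q,.04))
```

```text
[ 0.4046  0.0259  0.5508  0.     -0.      0.0001]
[ 0.4046  0.0259  0.9258  0.     -0.      0.0001]
w5 [ 0.6495 -0.093  94.8217  6.8293 85.0438] [[247.0, 235.0, 160.0], [247.0, 235.0, 162.0], [251.0, 237.0, 167.0]] [268 161   7]
w5 [ 0.6195 -0.0849 69.1316 44.5066 82.7021] [[247.0, 247.0, 232.0], [236.0, 223.0, 178.0], [194.0, 176.0, 139.0]] [2408  450   77]
   top face [ 0.6208 -0.0822 60.1786 39.3826 85.0094]
top6 [  0.6113  -0.0774 107.2112  87.4078  84.9649] [[220.0, 212.0, 188.0], [192.0, 169.0, 130.0], [148.0, 123.0, 93.0]] [ 488 1107  346]
   top face [ 0.6222 -0.0797 59.5722 39.476  85.0225]
```

Emit:
arm_command([
  [0.07,0.005,0.1,0,0,0],
  [0.18,0.012,0.25,0,0,0],
  [0.3,0.02,0.4,0,0,0],
  [0.38,0.026,0.5,0,0,0],
  [0.405,0.026,0.55,0,0,0],
])

```text
t: 14.45
tool_pos: [0.4792, 0.1557, 0.2888]
orientation: [-2.535, -1.854, 0.003]
force: [-0.9, 0.9, -0.7]
opening: 0.0418
gripper_force: 0.0
```

Emit:
arm_command([
  [0,0,0,0,0,0],
  [0,0,0.06,0,0,0],
  [0,0,0.12,0,0,0],
  [0,0,0.16,0,0,0],
  [0,0,0.16,0,0,0],
])

```text
t: 15.08
tool_pos: [0.4791, 0.1549, 0.2572]
orientation: [-2.536, -1.853, 0.003]
force: [-0.3, -0.0, -0.4]
opening: 0.042
gripper_force: 0.0
```

Run:
```python
from m import *
from plant import *
s=read_state();print(s["tool_pos"],s["opening"])
print(goal(s,[.4795,.155,.215],down(np.radians(-17.7))))
```

```text
[0.4791 0.1549 0.2572] 0.04197671290540892
[ 0.0014  0.0022  0.2107 -0.0005  0.0003  0.    ]
```

Emit:
arm_command([
  [0,0.002,0.06,0,0,0],
  [0,0.002,0.12,0,0,0],
  [0,0.002,0.17,0,0,0],
  [0,0.002,0.21,0,0,0],
  [0,0.002,0.21,0,0,0],
])

```text
t: 15.7
tool_pos: [0.4795, 0.1549, 0.2152]
orientation: [-2.536, -1.853, 0.002]
force: [0.6, -0.5, 0.5]
opening: 0.0419
gripper_force: 0.0
```

Emit:
arm_command([
  [0,0.002,0,0,0,0],
  [0,0.002,0,0,0,0],
  [0,0.002,0,0,0,0],
  [0,0.002,0,0,0,0],
  [0,0.002,0,0,0,0],
], fingers=1, force=35)

```text
t: 16.32
tool_pos: [0.4804, 0.1549, 0.2165]
orientation: [2.536, 1.853, 0.001]
force: [-0.5, 0.2, 3.4]
opening: 0.0158
gripper_force: 35.0
```

Emit:
arm_command([
  [0,0,-0.04,0,0,0],
  [0,0,-0.14,0,0,0],
  [0,0,-0.3,0,0,0],
  [0,0,-0.48,0,0,0],
  [0,0,-0.6,0,0,0],
])

```text
t: 16.95
tool_pos: [0.4804, 0.1549, 0.3384]
orientation: [2.536, 1.853, 0.003]
force: [0.1, -0.3, -1.2]
opening: 0.0161
gripper_force: 35.0
```

Emit:
arm_command([
  [0,0,0,0,0,0],
  [0,0,0,0,0,0],
  [0,0,0,0,0,0],
  [0,0,0,0,0,0],
  [0,0,0,0,0,0],
])

```text
t: 17.58
tool_pos: [0.4801, 0.1549, 0.3355]
orientation: [-2.536, -1.853, 0.001]
force: [-0.7, 0.6, -1.3]
opening: 0.0156
gripper_force: 35.0
```

Run:
```python
from m import *
from plant import *
s=read_state();print(s["tool_pos"],s["opening"],s["gripper_force"])
print(goal(s,[.6215,-.081,.34],down(np.radians(-5))))
c=read_camera("scene");c2=read_camera("wrist");pickle.dump((c,c2),open("c7.pkl","wb"))
k=np.zeros((420,800,3),np.uint8);k[:,:560]=c2["image"];k[:,560:]=cv2.resize(c["image"][200:305,290:350],None,fx=4,fy=4)
cv2.imwrite("pics/c7.png",k[...,::-1])
```

```text
[0.4801 0.1549 0.3355] 0.015557092061985486 34.99677836894989
[-0.9089  1.0316 -0.0227 -0.0003  0.0001 -0.0705]
```

View pics/c7.png

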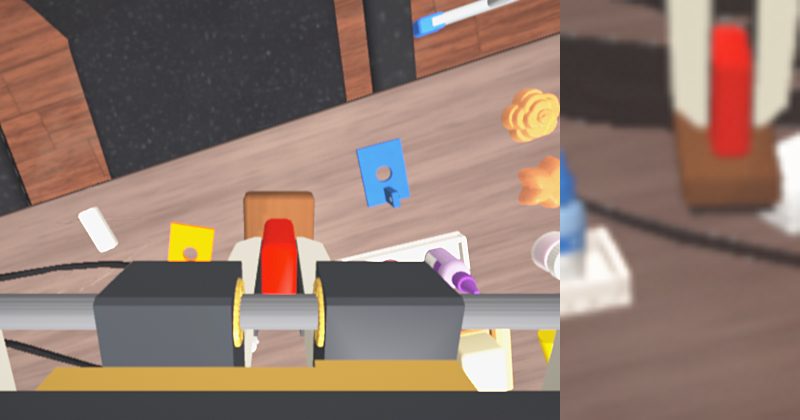

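The stamp is held level by its handle, wrist (280,255), with its face at about z=0.119, clear of the bottle tops (0.077). I'll carry it over at this height.

Emit:
arm_command([
  [-0.04,0.04,0,0,0,-0.005],
  [-0.11,0.13,0,0,0,-0.01],
  [-0.21,0.24,0,0,0,-0.02],
  [-0.32,0.36,0,0,0,-0.03],
  [-0.43,0.48,0,0,0,-0.04],
])

```text
t: 18.3
tool_pos: [0.5462, 0.0422, 0.3362]
orientation: [2.413, 2.011, 0.0]
force: [0.1, -0.3, -0.6]
opening: 0.0157
gripper_force: 35.0
```

Emit:
arm_command([
  [-0.11,0.12,0,0,0,-0.01],
  [-0.22,0.23,0,0,0,-0.02],
  [-0.31,0.33,0,0,0,-0.03],
  [-0.38,0.41,0,0,0,-0.03],
  [-0.41,0.44,0,0,0,-0.03],
])

```text
t: 18.92
tool_pos: [0.6177, -0.0545, 0.3359]
orientation: [2.319, 2.12, -0.0]
force: [-0.8, 0.7, -1.6]
opening: 0.0157
gripper_force: 35.0
```

Emit:
arm_command([
  [0,0,0,0,0,0],
  [0,0,0,0,0,0],
  [0,0,0,0,0,0],
  [0,0,0,0,0,0],
  [0,0,0,0,0,0],
])

```text
t: 19.55
tool_pos: [0.6171, -0.0526, 0.3362]
orientation: [2.317, 2.121, 0.0]
force: [0.4, -0.1, -0.8]
opening: 0.0158
gripper_force: 35.0
```

Run:
```python
from m import *
from plant import *
s=read_state();print(s["tool_pos"],s["opening"],s["gripper_force"])
print(goal(s,[.6215,-.081,.29],down(np.radians(-5))))
```

```text
[ 0.6171 -0.0526  0.3362] 0.01578375545086696 34.996758699417114
[-0.1395  0.0343  0.2312  0.      0.     -0.0004]
```

Emit:
arm_command([
  [-0.03,0.008,0,0,0,0],
  [-0.08,0.02,0.04,0,0,0],
  [-0.12,0.03,0.12,0,0,0],
  [-0.139,0.034,0.2,0,0,0],
  [-0.139,0.034,0.23,0,0,0],
])

```text
t: 20.18
tool_pos: [0.6207, -0.0815, 0.2874]
orientation: [-2.316, -2.118, 0.003]
force: [-0.3, -0.1, -0.6]
opening: 0.0156
gripper_force: 35.0
```

Emit:
arm_command([
  [0,0,0,0,0,0],
  [0,0,0,0,0,0],
  [0,0,0,0,0,0],
  [0,0,0,0,0,0],
  [0,0,0,0,0,0],
])

```text
t: 20.8
tool_pos: [0.6216, -0.0811, 0.2904]
orientation: [2.317, 2.121, 0.0]
force: [0.1, -0.1, -1.4]
opening: 0.0154
gripper_force: 35.0
```

Run:
```python
from m import *
from plant import *
s=read_state();print(s["tool_pos"],s["opening"],s["gripper_force"])
print(goal(s,[.6215,-.081,.2675],down(np.radians(-5))))
```

```text
[ 0.6216 -0.0811  0.2904] 0.015436175381735459 34.99667286872864
[ 0.0004 -0.0005  0.1146  0.0001  0.     -0.0004]
```

Emit:
arm_command([
  [0,0,0.025,0,0,0],
  [0,0,0.055,0,0,0],
  [0,0,0.08,0,0,0],
  [0,0,0.1,0,0,0],
  [0,0,0.11,0,0,0],
])

```text
t: 21.42
tool_pos: [0.6214, -0.0811, 0.2676]
orientation: [-2.317, -2.12, 0.001]
force: [-0.1, 0.2, -1.9]
opening: 0.0158
gripper_force: 35.0
```

Emit:
arm_command([
  [0,0,0,0,0,0],
  [0,0,0,0,0,0],
  [0,0,0,0,0,0],
  [0,0,0,0,0,0],
  [0,0,0,0,0,0],
])

```text
t: 22.05
tool_pos: [0.6215, -0.0811, 0.2682]
orientation: [2.318, 2.121, 0.0]
force: [0.4, -0.9, -1.2]
opening: 0.0157
gripper_force: 35.0
```

Run:
```python
from m import *
from plant import *
s=read_state();print(s["t"],s["tool_pos"],s["force"])
print(goal(s,[.6215,-.081,.2675],down(np.radians(-5))))
d={n:read_camera(n) for n in("wrist","scene","top")};pickle.dump(d,open("c8.pkl","wb"))
c=d["scene"];k=np.zeros((450,800,3),np.uint8);k[:,:500]=cv2.resize(c["image"][170:260,180:280],None,fx=5,fy=5,interpolation=cv2.INTER_CUBIC)
k[:420,500:]=d["wrist"]["image"][:,150:450]
cv2.imwrite("pics/c8.png",k[...,::-1])
y=np.radians(-5);Rz=np.array([[np.cos(y),-np.sin(y)],[np.sin(y),np.cos(y)]])
for nm,z,w,h in(("soap top",.04,21,31),("stamp face",s["tool_pos"][2]-.2165,17,26),("block top",s["tool_pos"][2]-.2165+.019,20,29)):
    P=np.array([[a*w,b*h] for a,b in((1,1),(1,-1),(-1,-1),(-1,1))])/1000@Rz.T+[.6215,-.081]
    print(nm,"scene crop px",((proj(c,np.c_[P,np.full(4,z)])-[180,170])*5).round().tolist())
```

```text
22.05 [ 0.6215 -0.0811  0.2682] [ 0.3668 -0.8561 -1.2212]
[ 0.0007 -0.0002  0.0036  0.      0.     -0.0005]
soap top scene crop px [[157.0, 344.0], [142.0, 267.0], [243.0, 254.0], [263.0, 329.0]]
stamp face scene crop px [[163.0, 311.0], [151.0, 247.0], [233.0, 236.0], [249.0, 299.0]]
block top scene crop px [[152.0, 274.0], [138.0, 204.0], [236.0, 192.0], [254.0, 260.0]]
```

View pics/c8.png

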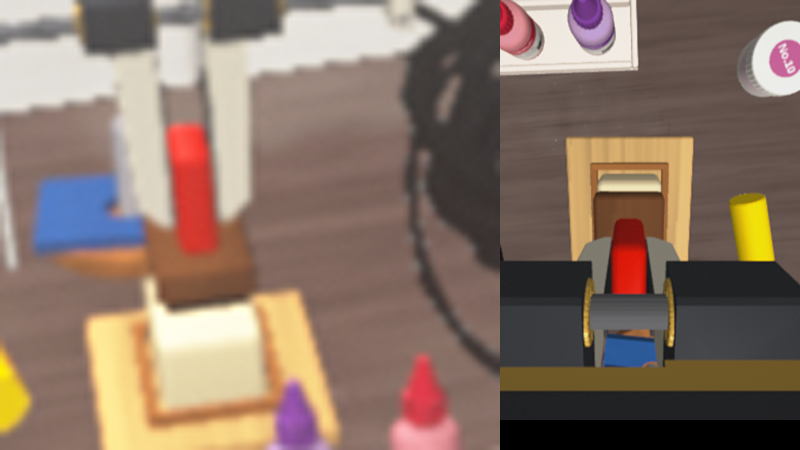

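The picture shows the stamp level and aligned over the soap with a clear gap: face front edge at about (205,303), soap front edge at about (210,340), both where projected. The plate is still flat on the post and the bottles are standing. I'm handing in.

```bash
python3 -c "
from plant import *
print(close_job())"
```

```text
the job is handed in; nothing more can be done
None
```

I handed the job in at about 22 s: the plate lies flat on the post base and is released, and the stamp is held level and centred about 11–12 mm above the soap (measured from the arm pose and pictures); `close_job` returned no verdict.

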